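# Find the loose lever nut on the arm board and cap it red

## Task

One of the three lever nuts that hold the tonearm board is loose. Try them by pressing each orange lever gently sideways with the closed fingertips, clockwise seen from above: never press harder than about 10 N, so that the tight ones do not shift. Turn the loose one on clockwise by about 15 degrees to be sure of it, then pick up the red marker cap and set it squarely down over the brass head of the loose nut, leave it there, and disturb nothing else.

Things in the scene. Friction and masses are not known exactly. Their poses are not given: they have to be found in the camera images.
- lever_a: One of three look-alike lever nuts in a row: black hub, orange arm. Origin on the nut's upright axis, 12 mm above the bench (the board's top face), z up. The arm points along its own -x, from 12 to 78 mm off the axis (ball end to 88); 10 mm wide, 12 high, mid-height 28 mm above the origin. Springy: pushed sideways 65 mm from the axis it gives about 0.5 mm per N and springs back.
- hub_a (a joint): How far the nut under lever_a has turned, rad: 0 at the start, growing clockwise seen from above; range +-1.2; the arm's spring not included. Pushed 65 mm from the axis, a loose nut slips at 2 to 3 N and goes on turning at that force; a tight one holds to about 20 N. Stay under 10 N.
- head_a (a point): Centre of the flat top of the round brass head on the nut of lever_a: 22 mm diameter, 20 mm high, 70 mm above the bench; black hub (28 mm diameter) and arm lie below it, arm's top 46 mm above the bench.
- lever_b: One of three look-alike lever nuts in a row: black hub, orange arm. Origin on the nut's upright axis, 12 mm above the bench (the board's top face), z up. The arm points along its own -x, from 12 to 78 mm off the axis (ball end to 88); 10 mm wide, 12 high, mid-height 28 mm above the origin. Springy: pushed sideways 65 mm from the axis it gives about 0.5 mm per N and springs back.
- hub_b (a joint): How far the nut under lever_b has turned, rad: 0 at the start, growing clockwise seen from above; range +-1.2; the arm's spring not included. Pushed 65 mm from the axis, a loose nut slips at 2 to 3 N and goes on turning at that force; a tight one holds to about 20 N. Stay under 10 N.
- head_b (a point): Centre of the flat top of the round brass head on the nut of lever_b: 22 mm diameter, 20 mm high, 70 mm above the bench; black hub (28 mm diameter) and arm lie below it, arm's top 46 mm above the bench.
- lever_c: One of three look-alike lever nuts in a row: black hub, orange arm. Origin on the nut's upright axis, 12 mm above the bench (the board's top face), z up. The arm points along its own -x, from 12 to 78 mm off the axis (ball end to 88); 10 mm wide, 12 high, mid-height 28 mm above the origin. Springy: pushed sideways 65 mm from the axis it gives about 0.5 mm per N and springs back.
- hub_c (a joint): How far the nut under lever_c has turned, rad: 0 at the start, growing clockwise seen from above; range +-1.2; the arm's spring not included. Pushed 65 mm from the axis, a loose nut slips at 2 to 3 N and goes on turning at that force; a tight one holds to about 20 N. Stay under 10 N.
- head_c (a point): Centre of the flat top of the round brass head on the nut of lever_c: 22 mm diameter, 20 mm high, 70 mm above the bench; black hub (28 mm diameter) and arm lie below it, arm's top 46 mm above the bench.
- red_grip (a point): The red plastic marker cap, 60 mm tall, 30 g, open downwards, standing on the bench: skirt 38 mm outside and 32 mm inside diameter, 18 mm high, with a 16 mm round upright stem 42 mm tall on top. This point is at the middle of the stem, 40 mm above the cap's lower rim. z is up along the stem.
- green_grip (a point): The green plastic marker cap, 60 mm tall, 30 g, open downwards, standing on the bench: skirt 38 mm outside and 32 mm inside diameter, 18 mm high, with a 16 mm round upright stem 42 mm tall on top. This point is at the middle of the stem, 40 mm above the cap's lower rim. z is up along the stem.
- red_roof (a point): Centre of the red cap's inner roof, 14 mm above its lower rim, 26 mm below red_grip; it rests on the brass head when the cap is on.
- board: The fixed aluminium arm board under the three nuts, 200 x 460 x 12 mm, origin at the centre of its underside on the bench; nuts stand in a row along its y, 160 mm apart, about 22 mm to the -x side of its middle; a tonearm up to 54 mm tall is fixed along its +x edge.
- weight: Loose brass counterweight, 36 mm diameter, 28 mm tall, standing on the board between two nuts, origin under its centre. Leave alone.
- driver: Loose screwdriver with blue handle, 170 mm, beyond the board. Leave alone.
- block: Loose wooden block 100 x 45 x 40 mm beyond the board. Leave alone.
- jar: Loose amber jar, 56 mm diameter, 70 mm tall, at the right. Leave alone.
- headshell: Loose small black head shell, 75 x 22 x 8 mm, at the left. Leave alone.
- collar: Loose dark steel ring, 48 mm diameter, 14 mm high, beyond the board. Leave alone.

How it is judged:
By the outcome, as a careful person would: the job done as asked, in the order asked, and still so for the second after the job is handed in, with the robot touching nothing.
It also fails if it takes over 69 s, if anything falls off the work surface, if the arm or the gripper's body presses on something with over 40 N, if the wrist force passes 120 N, or if a joint passes its speed limit or range.

## Robot

A 6-joint arm with a two-finger parallel gripper is mounted at the origin on the work surface. World frame = base frame: x ahead of the robot, y to its left, z up, the work surface at z = 0. Lengths are in m, angles in rad, forces in N, time in s.
With the tool pointing down it reaches from about 0.35 to 0.775 m from the base axis. Payload 7.3 kg.
Tool frame: the origin (TCP) lies midway between the tips of the shut fingers; the grasp point (between the pads) lies 19 mm behind it; z points along the fingers, y is the direction in which the jaws open and shut (so a half turn about z gives the same grasp; the last joint's range is limited). The gripper opens to 92 mm and grips with 3 to 60 N. Pads are 19 mm wide; open, the fingers measure 130 mm over their backs; the gripper's body (75 mm by 190 mm) begins 47 mm behind the grasp point.
Start: joints at [1.16, 0.342, 1.524, -0, 1.275, -0.146], TCP at [0.137, 0.507, 0.227] pointing down, gripper open.
Joint ranges: [-2.53, 2.53], [-0.77, 2.02], [0.04, 2.7], [-1, 4.14], [0.28, 2.66], [-3.11, 3.11]. Speed limits (rad/s): [2.57, 2.57, 3.14, 3.14, 3.14, 3.14].

## Interface

Orientations are given as [roll, pitch, yaw] about the fixed x, y, z axes, in that order (R = Rz(yaw) Ry(pitch) Rx(roll)).
In Python, from cell import robot gives the robot as it stands.
- The arm moves only by the tool step_arm, never from a script. Its argument "moves" is a list that holds one entry, the list of rows, each a list of 4 numbers: the shift along the tool's x, y, z in m, then the turn about the tool's z in rad. In form: [[[dx, dy, dz, roll], ...]]. A call has 1 to 8 rows; each row shifts and turns the commanded pose from where the row before left it, along the tool's axes as they then stand; what a row does not reach is not made up. A row lasts 1/12 s, in which the tool goes at most 41.7 mm and 7.16 degrees, less where a joint would pass 70% of its speed; a pose out of reach is approached as far as the arm can. A call with a gripper value outside its range is refused whole. "hand" is the opening, from 0 (shut) to 1 (fully open), set as the call begins (left out, the last holds). The fingers move at their own pace and stop on an object; "force" is the grip in N (left out, the last holds). Time passes only in rows, so rows that do not move let the fingers close. It gives the time, the measured TCP pose, the force and the opening at its end, in the units of the state.
- robot.observe(): the state, without advancing time (a new reading comes with each control period).
- robot.read_camera(name): name is "scene" or "top"; returns a dict with "frame" (420x560x3 uint8, red, green, blue), "fovy" (degrees; the focal length in pixels is half the picture's height over the tangent of half this angle, whatever the lens; pixels are square), "cx", "cy" (the principal point, pixels), "k1" (the pictures are not rectified: a ray, as slopes to the right and down, at radius r is drawn at 1 + k1 r^2 times it, then the intrinsics apply), "R" (3x3) and "t" (3): a world point X has camera coordinates R X + t. Camera axes: x right, y down, z forward; pixel columns grow to the right and rows downward; lengths in m; the calibration is good to about 2 mm. A picture is of the moment at which its call begins. There is no depth.
- robot.hand_in(): hands the job in, once; it reports no verdict.
The state is a dict: "time": time; "qpos": joint angles; "qvel": joint speeds; "joint_efforts": joint torques, N m; "tool_pos": TCP position; "tool_rot": TCP orientation; "contact_force": force on the tool from outside, world axes, zero at the start; "torque": the same for the moment, N m; "opening": finger opening in m.
Only numpy, scipy, OpenCV 4.12 (cv2) and the standard library are available. Lean on these libraries where they do the work, as an engineer would, in place of code of your own. Each camera call takes 0.05 s, during which the arm holds its last target.

## Working session

There is one attempt and no reset: what is moved stays moved. The work goes in short steps, Python scripts to look and compute and a tool call to move; the robot and the scene stay as the last step left them, time stands still between calls to the robot, and variables do not carry over. Pictures are saved under pics/ and viewed, and the job is handed in when it is done.

Besides the shell and the picture viewer there is one more tool, called after "Emit:" as name([rows], argument=value, ...), one row to a line, values as JSON. step_arm: Moves the arm, as the interface text tells. Its arguments: {"type":"object","properties":{"moves":{"type":"array","items":{"type":"array","items":{"type":"array","items":{"type":"number"}}}},"hand":{"type":"number"},"force":{"type":"number"}},"required":["moves"]}

```bash
mkdir -p pics; ls; cat > h.py <<'E'
import numpy as np, cv2
from cell import robot
def cam(n): return robot.read_camera(n)
def save(c,f,box=None,s=1):
    im=c["frame"]
    if box: x0,y0,x1,y1=box; im=im[y0:y1,x0:x1]
    im=cv2.resize(im,None,fx=s,fy=s,interpolation=cv2.INTER_CUBIC)
    cv2.imwrite(f,im[:,:,::-1])
def f(c): return c["frame"].shape[0]/2/np.tan(np.radians(c["fovy"])/2)
def ray(c,u,v):
    F=f(c); d=np.array([(u-c["cx"])/F,(v-c["cy"])/F]); p=d.copy()
    for _ in range(50): p=d/(1+c["k1"]*(p@p))
    R=np.array(c["R"]);t=np.array(c["t"])
    return -R.T@t, R.T@np.array([p[0],p[1],1])
def atz(c,u,v,z):
    o,d=ray(c,u,v); return o+d*(z-o[2])/d[2]
def proj(c,X):
    p=np.array(c["R"])@np.array(X)+np.array(c["t"]); p=p[:2]/p[2]; p=p*(1+c["k1"]*(p@p)); return p*f(c)+[c["cx"],c["cy"]]
E
python3 - <<'E'
from h import *
for n in("scene","top"):
    c=cam(n); save(c,f"pics/{n}0.png",s=1.4); print(n,{k:c[k] for k in c if k!="frame"}, -np.array(c["R"]).T@c["t"])
    np.save(f"{n}0.npy",c,allow_pickle=True)
print(robot.observe())
E
```

```text
pics
scene {'fovy': 55.93995890256886, 'cx': 278.30352349247875, 'cy': 204.60450098691558, 'k1': -0.06289469214092933, 'R': array([[ 0.74184995,  0.67044087,  0.01294992],
       [ 0.43140287, -0.46238902, -0.77465345],
       [-0.51337143,  0.58026325, -0.63225338]]), 't': array([-0.44150908, -0.22207018,  1.50222972])} [ 1.19453702 -0.67836578  0.78347989]
top {'fovy': 43.874469008909834, 'cx': 266.5405574593947, 'cy': 207.31643696846425, 'k1': -0.06255844530846312, 'R': array([[-0.0235196 , -0.99962104, -0.01430408],
       [-0.99507476,  0.02478604, -0.09597855],
       [ 0.09629672,  0.01197626, -0.99528062]]), 't': array([0.01767277, 0.61661694, 1.46308936])} [ 0.4731049  -0.01513975  1.51561928]
{'time': 0.1, 'qpos': array([ 1.16000620e+00,  3.42655866e-01,  1.52486712e+00,  8.64002799e-06,
        1.27542136e+00, -1.46004710e-01]), 'qvel': array([-3.04122349e-05, -3.46035200e-04, -2.28268318e-03,  2.61091323e-04,
        1.97897106e-04,  2.27028622e-04]), 'joint_efforts': array([ 3.48692929e-04, -4.32009566e+01, -2.44692099e+01,  7.18640140e-02,
        5.25715796e-02, -6.58722979e-05]), 'tool_pos': array([0.137233  , 0.50638987, 0.22613198]), 'tool_rot': array([-3.14025655e+00, -2.04827054e-04,  2.87680458e+00]), 'contact_force': array([-0.09082372, -1.03976898,  0.1651167 ]), 'torque': array([-0.04889241,  0.00708375,  0.00975383]), 'opening': 0.09190929742471103}
```

View pics/scene0.png

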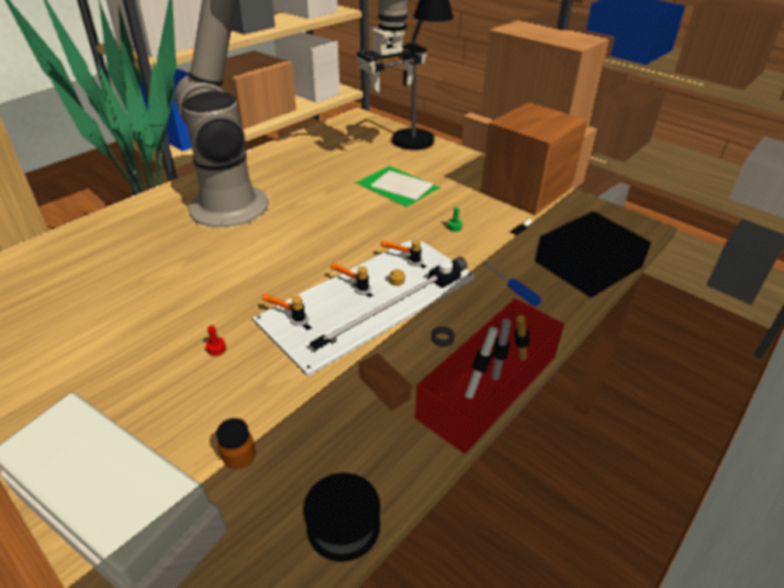

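View pics/top0.png

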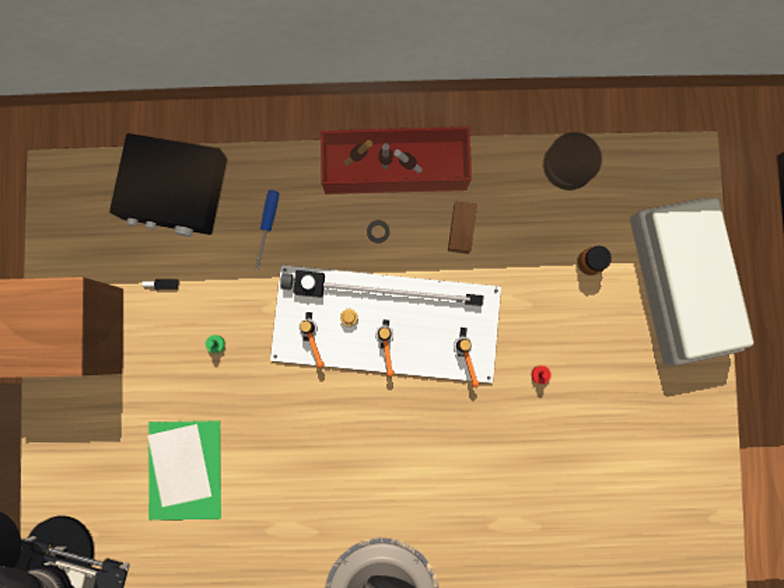

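The top view shows three levers at about (307,327), (385,333), (464,345) in the 1.4x picture, with the arms pointing toward the robot. The red cap is at (541,375) and the weight at (349,317). Next I'll enlarge these areas.

```bash
python3 - <<'E'
from h import *
c=np.load("top0.npy",allow_pickle=True).item()
save(c,"pics/topc1.png",(190,185,290,275),8)
save(c,"pics/topc2.png",(310,225,410,295),8)
c=np.load("scene0.npy",allow_pickle=True).item()
save(c,"pics/scc1.png",(180,165,310,235),6)
save(c,"pics/scc2.png",(140,200,230,260),8)
E
```

```text
(no output)
```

View pics/topc1.png

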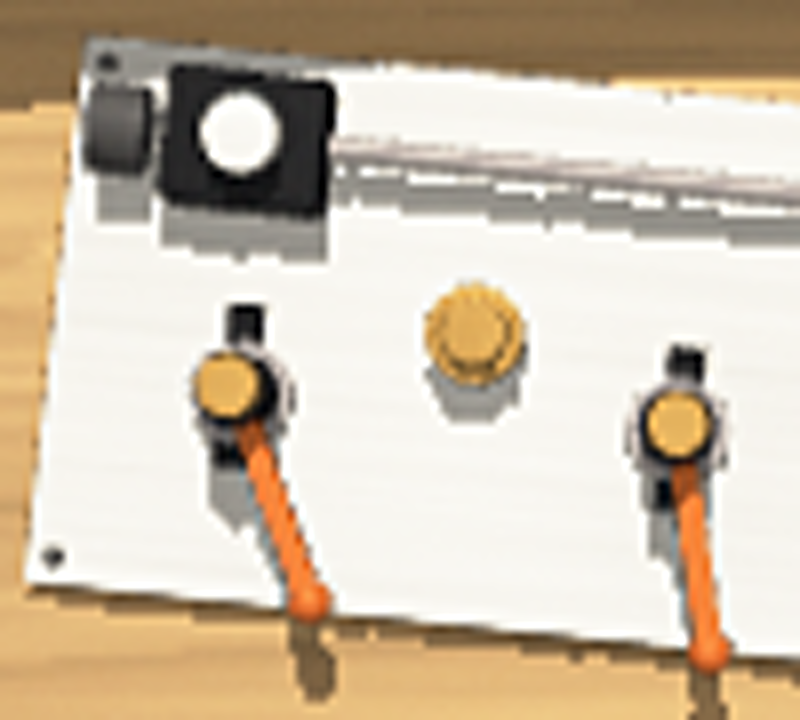

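View pics/topc2.png

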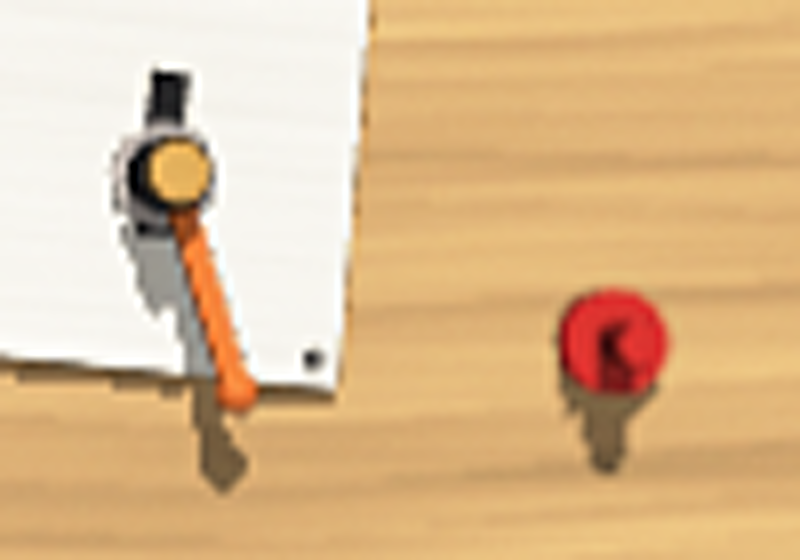

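View pics/scc1.png

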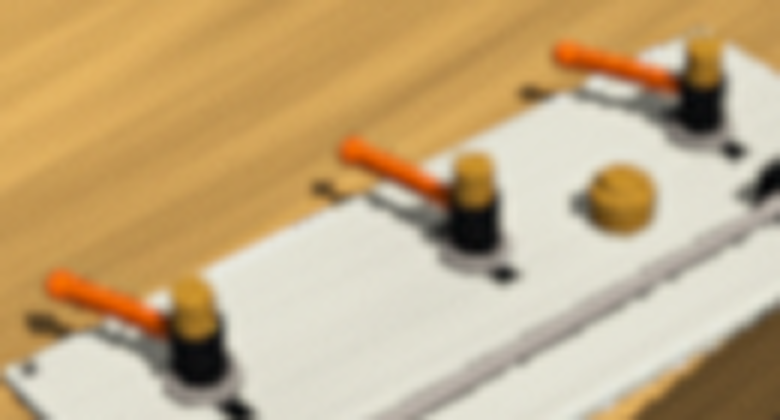

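View pics/scc2.png

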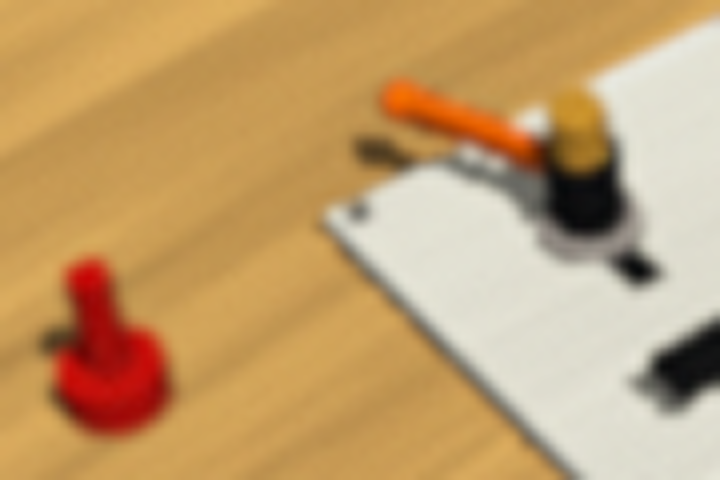

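```bash
python3 - <<'E'
from h import *
c=np.load("top0.npy",allow_pickle=True).item(); s=np.load("scene0.npy",allow_pickle=True).item()
P=lambda x,y,x0,y0,k:(x/k-.5+x0,y/k-.5+y0)
H={}
for n,h,b in(("L",P(228,385,190,185,8),P(310,602,190,185,8)),("M",P(679,425,190,185,8),P(711,652,190,185,8)),("R",P(180,172,310,225,8),P(238,390,310,225,8))):
    a=atz(c,*h,.07); e=atz(c,*b,.042); d=e-a; H[n]=a
    print(n,a.round(4),e.round(4),np.hypot(*d[:2]).round(4),"dir deg",np.degrees(np.arctan2(d[1],d[0])).round(1))
for n,p in(("R",P(194,290,180,165,6)),("M",P(474,164,180,165,6)),("L",P(704,48,180,165,6))):
    print(n,"scene",atz(s,*p,.07).round(4))
for n,p in(("R",P(62,286,180,165,6)),("M",P(352,149,180,165,6)),("L",P(566,54,180,165,6))):
    print(n,"scene ball",atz(s,*p,.041).round(4))
print("red top skirt",atz(c,*P(614,342,310,225,8),.015).round(4)," scene stemtop",atz(s,*P(88,268,140,200,8),.06).round(4))
print("scene skirt", atz(s,*P(114,365,140,200,8),.018))
print("weight",atz(c,*P(475,333,190,185,8),.028))
print("corners", atz(c,*P(88,40,190,185,8),.012),atz(c,*P(28,582,190,185,8),.012),atz(c,*P(338,400,310,225,8),.012))
E
```

```text
L [0.5457 0.1387 0.07  ] [0.47  0.114 0.042] 0.0797 dir deg -161.9
M [ 0.5281 -0.0175  0.07  ] [ 0.4492 -0.0268  0.042 ] 0.0795 dir deg -173.3
R [ 0.5011 -0.1761  0.07  ] [ 0.4248 -0.197   0.042 ] 0.0791 dir deg -164.7
R scene [ 0.5044 -0.1764  0.07  ]
M scene [ 0.532  -0.0192  0.07  ]
L scene [0.5502 0.1361 0.07  ]
R scene ball [ 0.4274 -0.1976  0.041 ]
M scene ball [ 0.4499 -0.0264  0.041 ]
L scene ball [0.4725 0.113  0.041 ]
red top skirt [ 0.4375 -0.3356  0.015 ]  scene stemtop [ 0.4385 -0.335   0.06  ]
scene skirt [ 0.44202777 -0.33650341  0.018     ]
weight [0.56429632 0.05451743 0.028     ]
corners [0.67554997 0.19422588 0.012     ] [0.47933172 0.21824705 0.012     ] [ 0.41932988 -0.23639883  0.012     ]
```

```bash
cat >> h.py <<'E'
def to(x,y,z,yaw=None):
    from scipy.spatial.transform import Rotation as Ro
    o=robot.observe(); R=Ro.from_euler("xyz",o["tool_rot"]).as_matrix()
    cy=np.arctan2(R[1,0],R[0,0])
    roll=0
    if yaw is not None:
        roll=-((yaw-cy+np.pi)%(2*np.pi)-np.pi); R=R@Ro.from_euler("z",roll).as_matrix()
    d=R.T@(np.array([x,y,z])-o["tool_pos"])
    print("t",round(o["time"],2),"pos",o["tool_pos"].round(4),"rot",o["tool_rot"].round(4),"roll",round(roll,4),"then shift mm",(d*1000).round(1),"F",o["contact_force"].round(2))
E
python3 -c "
from h import *
to(.500,.074,.14,np.radians(198))"
```

```text
t 0.1 pos [0.1372 0.5064 0.2261] rot [-3.1403e+00 -2.0000e-04  2.8768e+00] roll -0.5789 then shift mm [-211.5 -523.2   86.5] F [-0.09 -1.04  0.17]
```

Emit:
step_arm([
  [[0, 0, 0, -0.116], [0, 0, 0, -0.116], [0, 0, 0, -0.116], [0, 0, 0, -0.116], [0, 0, 0, -0.116], [-0.01, -0.026, 0, 0], [-0.01, -0.026, 0, 0], [-0.01, -0.026, 0, 0]],
], hand=0, force=20)

```text
time: 0.77
tool_pos: [0.1902, 0.4409, 0.2262]
tool_rot: [-3.141, -0.001, -2.825]
contact_force: [1.5, -0.5, -0.4]
opening: 0.0432
```

Emit:
step_arm([
  [[-0.012, -0.032, 0, 0], [-0.012, -0.032, 0, 0], [-0.012, -0.032, 0, 0], [-0.012, -0.032, 0, 0], [-0.012, -0.032, 0, 0], [-0.012, -0.032, 0, 0], [-0.012, -0.032, 0, 0], [-0.012, -0.032, 0, 0]],
])

```text
time: 1.43
tool_pos: [0.3612, 0.2267, 0.2266]
tool_rot: [3.141, -0.0, -2.826]
contact_force: [0.5, 1.0, 0.4]
opening: 0.0002
```

```bash
python3 -c "
from h import *
to(.500,.074,.14,np.radians(198))"
```

```text
t 1.43 pos [0.3612 0.2267 0.2266] rot [ 3.1415e+00 -3.0000e-04 -2.8263e+00] roll 0.0011 then shift mm [ -84.8 -188.1   86.5] F [0.52 0.98 0.44]
```

Emit:
step_arm([
  [[-0.014, -0.03, 0.01, 0], [-0.014, -0.03, 0.015, 0], [-0.014, -0.03, 0.015, 0], [-0.014, -0.03, 0.015, 0], [-0.014, -0.03, 0.015, 0], [0, 0, 0, 0], [0, 0, 0, 0], [0, 0, 0, 0]],
])

```text
time: 2.1
tool_pos: [0.4732, 0.1076, 0.1566]
tool_rot: [3.141, -0.001, -2.827]
contact_force: [0.3, -0.0, 0.9]
opening: 0.0002
```

```bash
python3 -c "
from h import *
to(.500,.074,.028,np.radians(198))
c=cam('top');save(c,'pics/t1.png',(180,175,340,295),5)
np.save('top1.npy',c,allow_pickle=True)
print(robot.observe()['contact_force'])
"
```

```text
t 2.1 pos [0.4732 0.1076 0.1566] rot [ 3.1409e+00 -1.1000e-03 -2.8269e+00] roll 0.0006 then shift mm [-15.3 -40.3 128.5] F [ 0.26 -0.01  0.89]
[ 0.13542107 -0.12624477  0.38719878]
```

View pics/t1.png

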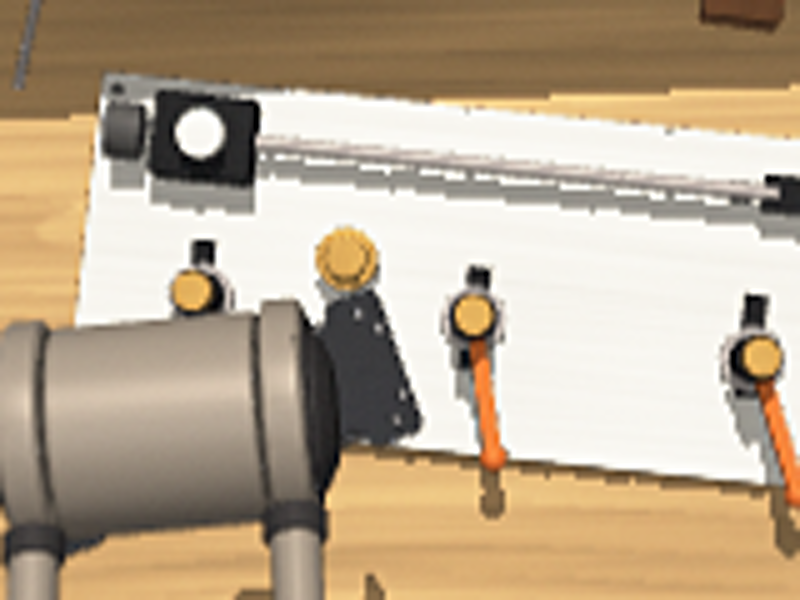

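The dark gripper body is over the board between L and M, and all the levers are undisturbed. Next I'll shift sideways, then go down.

Emit:
step_arm([
  [[-0.005, -0.02, 0.01, 0], [-0.01, -0.02, 0.02, 0], [0, 0, 0.02, 0], [0, 0, 0.02, 0], [0, 0, 0.02, 0], [0, 0, 0.02, 0], [0, 0, 0.018, 0], [0, 0, 0, 0]],
])

```text
time: 2.82
tool_pos: [0.4981, 0.0752, 0.0267]
tool_rot: [3.14, -0.004, -2.825]
contact_force: [-0.5, 0.8, 0.4]
opening: 0.0007
```

Emit:
step_arm([
  [[0, 0, 0, 0], [0, 0, 0, 0], [0, 0, 0, 0]],
])

```text
time: 3.07
tool_pos: [0.5013, 0.0744, 0.0303]
tool_rot: [-3.141, 0.003, -2.826]
contact_force: [-0.2, -0.6, 0.1]
opening: 0.0006
```

```bash
python3 -c "
from h import *
to(.500,.074,.028,np.radians(198))
c=cam('scene');save(c,'pics/s1.png',(180,130,340,250),5)
print(robot.observe()['contact_force'])
"
```

```text
t 3.07 pos [0.5013 0.0744 0.0303] rot [-3.1408e+00  2.8000e-03 -2.8257e+00] roll 0.0018 then shift mm [1.4 0.  2.3] F [-0.16 -0.6   0.12]
[-0.22070716 -0.01571763  0.1730993 ]
```

View pics/s1.png

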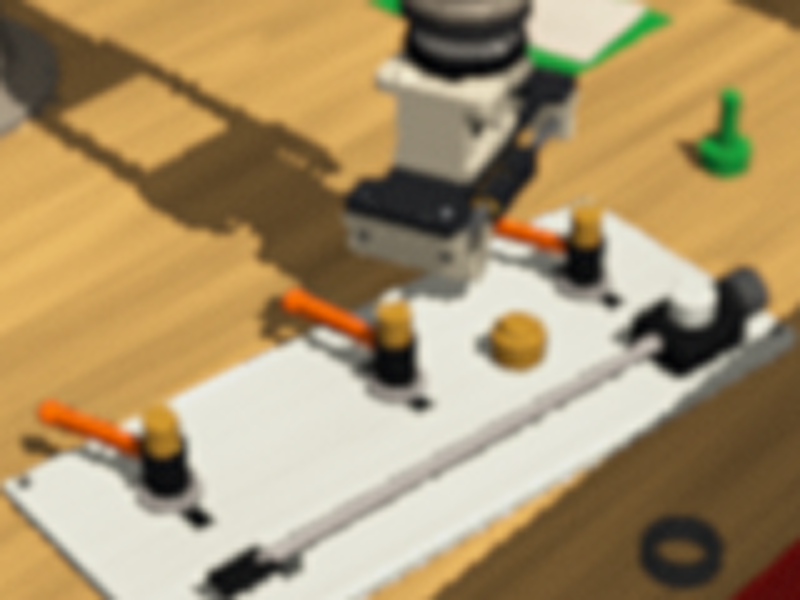

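Emit:
step_arm([
  [[0, 0.004, 0.001, 0], [0, 0.004, 0, 0], [0, 0.004, 0, 0], [0, 0.002, 0, 0], [0, 0, 0, 0], [0, 0, 0, 0]],
])

```text
time: 3.62
tool_pos: [0.4961, 0.0875, 0.0277]
tool_rot: [3.142, 0.0, -2.826]
contact_force: [-0.6, -0.5, 0.5]
opening: 0.0005
```

Emit:
step_arm([
  [[0, 0.001, 0, 0], [0, 0, 0, 0], [0, 0, 0, 0]],
])

```text
time: 3.87
tool_pos: [0.4958, 0.0881, 0.0277]
tool_rot: [3.142, -0.0, -2.827]
contact_force: [-1.2, 0.3, -0.3]
opening: 0.0
```

Emit:
step_arm([
  [[0, 0.001, 0, 0], [0, 0, 0, 0], [0, 0, 0, 0]],
])

```text
time: 4.12
tool_pos: [0.4955, 0.0892, 0.0277]
tool_rot: [3.141, 0.0, -2.826]
contact_force: [-0.0, -0.1, -0.4]
opening: 0.0005
```

Emit:
step_arm([
  [[0, 0.001, 0, 0], [0, 0, 0, 0], [0, 0, 0, 0]],
])

```text
time: 4.37
tool_pos: [0.4951, 0.0902, 0.0277]
tool_rot: [3.142, 0.0, -2.826]
contact_force: [-0.2, 0.8, -0.0]
opening: 0.0004
```

Emit:
step_arm([
  [[0, 0.001, 0, 0], [0, 0, 0, 0], [0, 0, 0, 0]],
])

```text
time: 4.62
tool_pos: [0.4948, 0.0911, 0.0277]
tool_rot: [3.142, 0.0, -2.826]
contact_force: [-0.7, 0.4, 0.2]
opening: 0.0007
```

Emit:
step_arm([
  [[0, 0.001, 0, 0], [0, 0, 0, 0], [0, 0, 0, 0]],
])

```text
time: 4.87
tool_pos: [0.4945, 0.0921, 0.0277]
tool_rot: [3.142, 0.0, -2.826]
contact_force: [0.0, 1.0, -0.4]
opening: 0.0004
```

Emit:
step_arm([
  [[0, 0.001, 0, 0], [0, 0, 0, 0], [0, 0, 0, 0]],
])

```text
time: 5.12
tool_pos: [0.4942, 0.093, 0.0277]
tool_rot: [3.142, 0.0, -2.826]
contact_force: [0.3, 0.1, -0.5]
opening: 0.0004
```

Emit:
step_arm([
  [[0, 0.001, 0, 0], [0, 0, 0, 0], [0, 0, 0, 0]],
])

```text
time: 5.37
tool_pos: [0.4939, 0.094, 0.0277]
tool_rot: [3.142, 0.0, -2.826]
contact_force: [-0.2, 0.4, 0.4]
opening: 0.0002
```

Emit:
step_arm([
  [[0, 0.001, 0, 0], [0, 0, 0, 0], [0, 0, 0, 0]],
])

```text
time: 5.62
tool_pos: [0.4936, 0.0949, 0.0277]
tool_rot: [3.142, 0.0, -2.826]
contact_force: [-0.7, 0.3, -1.2]
opening: 0.0006
```

Emit:
step_arm([
  [[0, 0.001, 0, 0], [0, 0, 0, 0]],
])

```text
time: 5.78
tool_pos: [0.4933, 0.0959, 0.0277]
tool_rot: [3.142, 0.0, -2.826]
contact_force: [0.1, -0.1, 0.3]
opening: 0.0007
```

Emit:
step_arm([
  [[0, 0.001, 0, 0], [0, 0, 0, 0]],
])

```text
time: 5.95
tool_pos: [0.4931, 0.0968, 0.0277]
tool_rot: [-3.141, 0.0, -2.826]
contact_force: [-0.2, -1.8, -0.9]
opening: 0.0006
```

Emit:
step_arm([
  [[0, 0.001, 0, 0], [0, 0, 0, 0]],
])

```text
time: 6.12
tool_pos: [0.4928, 0.0976, 0.0278]
tool_rot: [-3.141, 0.0, -2.826]
contact_force: [1.5, -2.8, -0.4]
opening: 0.0
```

Emit:
step_arm([
  [[0, 0.001, 0, 0], [0, 0, 0, 0]],
])

```text
time: 6.28
tool_pos: [0.4925, 0.0984, 0.0278]
tool_rot: [-3.141, 0.0, -2.826]
contact_force: [0.6, -4.6, 0.3]
opening: 0.0005
```

Emit:
step_arm([
  [[0, 0.0008, 0, 0], [0, 0, 0, 0], [0, 0, 0, 0]],
])

```text
time: 6.53
tool_pos: [0.4923, 0.0989, 0.0277]
tool_rot: [-3.141, -0.0, -2.826]
contact_force: [0.4, -6.2, -0.1]
opening: 0.0005
```

Emit:
step_arm([
  [[0, 0, 0, 0], [0, 0, 0, 0]],
])

```text
time: 6.7
tool_pos: [0.4923, 0.0989, 0.0277]
tool_rot: [-3.141, 0.0, -2.826]
contact_force: [0.4, -5.8, 0.2]
opening: 0.0004
```

L held 6 N, so it is tight. I'll back off and go over to M.

Emit:
step_arm([
  [[0, -0.005, 0, 0], [0, -0.007, 0, 0], [0, -0.005, -0.02, 0], [0, 0, -0.025, 0], [0, 0, -0.025, 0], [0, -0.02, 0, 0.1], [0, -0.025, 0, 0.1], [0, 0, 0, 0]],
])

```text
time: 7.37
tool_pos: [0.5103, 0.037, 0.0984]
tool_rot: [-3.141, 0.002, -3.033]
contact_force: [-0.7, -0.5, 0.5]
opening: 0.0004
```

```bash
python3 -c "
from h import *
to(.470,-.0656,.028,np.radians(186.7))"
```

```text
t 7.37 pos [0.5103 0.037  0.0984] rot [-3.1407e+00  2.2000e-03 -3.0329e+00] roll -0.0083 then shift mm [ 52.1 -97.1  70.4] F [-0.73 -0.5   0.54]
```

Emit:
step_arm([
  [[0.02, 0, 0, 0], [0.02, -0.025, 0, 0], [0.012, -0.025, 0, 0], [0, -0.025, 0, 0], [0, -0.022, 0, 0], [0, 0, 0, 0], [0, 0, 0.01, 0], [0, 0, 0.02, 0]],
])

```text
time: 8.03
tool_pos: [0.4698, -0.0628, 0.0689]
tool_rot: [-3.141, 0.004, -3.027]
contact_force: [0.4, -0.1, 0.4]
opening: 0.0004
```

```bash
python3 -c "
from h import *
to(.470,-.0656,.028,np.radians(186.7))"
```

```text
t 8.03 pos [ 0.4698 -0.0628  0.0689] rot [-3.1407  0.004  -3.0267] roll -0.0021 then shift mm [ 0.3 -2.8 40.9] F [ 0.4  -0.06  0.43]
```

Emit:
step_arm([
  [[0, 0, 0.02, 0], [0, 0, 0.02, 0], [0, 0, 0, 0], [0, 0.004, 0, 0], [0, 0.004, 0, 0], [0, 0.002, 0, 0], [0, 0, 0, 0], [0, 0, 0, 0]],
])

```text
time: 8.7
tool_pos: [0.4678, -0.0524, 0.0286]
tool_rot: [-3.141, 0.002, -3.026]
contact_force: [-0.1, -0.4, 0.7]
opening: 0.0003
```

Emit:
step_arm([
  [[0, 0.001, 0, 0], [0, 0.001, 0, 0], [0, 0, 0, 0]],
])

```text
time: 8.95
tool_pos: [0.4671, -0.0505, 0.0279]
tool_rot: [3.142, 0.0, -3.026]
contact_force: [-0.5, -0.4, 1.0]
opening: 0.0007
```

Emit:
step_arm([
  [[0, 0.001, 0, 0], [0, 0, 0, 0]],
])

```text
time: 9.12
tool_pos: [0.4669, -0.0496, 0.0277]
tool_rot: [-3.142, 0.0, -3.026]
contact_force: [0.4, -0.8, 0.8]
opening: 0.0003
```

Emit:
step_arm([
  [[0, 0.001, 0, 0], [0, 0, 0, 0]],
])

```text
time: 9.28
tool_pos: [0.4669, -0.0486, 0.0277]
tool_rot: [-3.141, 0.0, -3.026]
contact_force: [-0.9, -1.4, 0.9]
opening: 0.0004
```

Emit:
step_arm([
  [[0, 0.001, 0, 0], [0, 0, 0, 0]],
])

```text
time: 9.45
tool_pos: [0.4667, -0.0477, 0.0277]
tool_rot: [-3.141, 0.0, -3.026]
contact_force: [-0.5, -2.4, 1.7]
opening: 0.0004
```

Emit:
step_arm([
  [[0, 0.001, 0, 0], [0, 0, 0, 0]],
])

```text
time: 9.62
tool_pos: [0.4667, -0.0467, 0.0278]
tool_rot: [-3.141, 0.0, -3.026]
contact_force: [-0.1, -3.6, 0.4]
opening: 0.0006
```

Emit:
step_arm([
  [[0, 0.001, 0, 0], [0, 0, 0, 0]],
])

```text
time: 9.78
tool_pos: [0.4666, -0.0458, 0.0277]
tool_rot: [-3.141, 0.0, -3.026]
contact_force: [-0.3, -4.5, 1.2]
opening: 0.0005
```

Emit:
step_arm([
  [[0, 0, 0, 0], [0, 0, 0, 0]],
])

```text
time: 9.95
tool_pos: [0.4666, -0.0459, 0.0278]
tool_rot: [-3.141, 0.0, -3.026]
contact_force: [-0.5, -5.1, 0.5]
opening: 0.0004
```

Emit:
step_arm([
  [[0, 0.001, 0, 0], [0, 0, 0, 0], [0, 0, 0, 0]],
])

```text
time: 10.2
tool_pos: [0.4665, -0.0451, 0.0278]
tool_rot: [-3.141, 0.0, -3.026]
contact_force: [-1.0, -5.9, 0.4]
opening: 0.0001
```

Emit:
step_arm([
  [[0, 0, 0, 0], [0, 0, 0, 0]],
])

```text
time: 10.37
tool_pos: [0.4665, -0.0452, 0.0278]
tool_rot: [-3.141, 0.0, -3.026]
contact_force: [-0.3, -6.0, 1.1]
opening: 0.0007
```

M also holds 6 N. Now I'll try R.

Emit:
step_arm([
  [[0, -0.005, 0, 0], [0, -0.006, 0, 0], [0, -0.006, -0.02, 0], [0, 0, -0.025, 0], [0, 0, -0.025, -0.075], [0, -0.02, 0, -0.075], [0, -0.03, 0, 0], [0, -0.03, 0, 0]],
])

```text
time: 11.03
tool_pos: [0.488, -0.1394, 0.0983]
tool_rot: [3.141, 0.001, -2.874]
contact_force: [1.1, 0.4, -0.2]
opening: 0.0001
```

```bash
python3 -c "
from h import *
to(.4495,-.2282,.028,np.radians(195.3))"
```

```text
t 11.03 pos [ 0.488  -0.1394  0.0983] rot [ 3.1411e+00  9.0000e-04 -2.8745e+00] roll 0.0001 then shift mm [ 60.6 -75.6  70.2] F [ 1.05  0.37 -0.21]
```

Emit:
step_arm([
  [[0.02, -0.005, 0, 0], [0.02, -0.015, 0, 0], [0.02, -0.025, 0, 0], [0, -0.02, 0, 0], [0, 0, 0, 0], [0, 0, 0, 0]],
])

```text
time: 11.53
tool_pos: [0.4468, -0.2181, 0.0975]
tool_rot: [3.141, 0.0, -2.879]
contact_force: [-0.8, 0.2, 0.1]
opening: 0.0001
```

```bash
python3 -c "
from h import *
to(.4495,-.2282,.028,np.radians(195.3))"
```

```text
t 11.53 pos [ 0.4468 -0.2181  0.0975] rot [ 3.1406e+00  2.0000e-04 -2.8787e+00] roll -0.0041 then shift mm [  0.  -10.5  69.5] F [-0.83  0.25  0.12]
```

Emit:
step_arm([
  [[0, -0.01, 0.01, 0], [0, 0, 0.02, 0], [0, 0, 0.02, 0], [0, 0, 0.02, 0], [0, 0, 0, 0], [0, 0.004, 0, 0], [0, 0.004, 0, 0], [0, 0, 0, 0]],
])

```text
time: 12.2
tool_pos: [0.4477, -0.2186, 0.0285]
tool_rot: [-3.141, 0.001, -2.875]
contact_force: [0.0, -0.8, 0.0]
opening: 0.0003
```

Emit:
step_arm([
  [[0, 0.001, 0, 0], [0, 0, 0, 0], [0, 0, 0, 0]],
])

```text
time: 12.45
tool_pos: [0.4476, -0.2186, 0.0284]
tool_rot: [-3.141, 0.001, -2.876]
contact_force: [1.0, -0.3, 0.2]
opening: 0.0003
```

Emit:
step_arm([
  [[0, 0.001, 0, 0], [0, 0, 0, 0]],
])

```text
time: 12.62
tool_pos: [0.447, -0.2175, 0.0279]
tool_rot: [-3.141, 0.0, -2.876]
contact_force: [-0.8, -0.1, 0.4]
opening: 0.0006
```

Emit:
step_arm([
  [[0, 0.001, 0, 0], [0, 0, 0, 0]],
])

```text
time: 12.78
tool_pos: [0.4466, -0.2164, 0.0277]
tool_rot: [3.141, -0.0, -2.876]
contact_force: [-1.3, 0.2, -0.4]
opening: 0.0005
```

Emit:
step_arm([
  [[0, 0.001, 0, 0], [0, 0, 0, 0]],
])

```text
time: 12.95
tool_pos: [0.4465, -0.2156, 0.0277]
tool_rot: [-3.141, 0.0, -2.876]
contact_force: [-0.2, -0.1, 1.1]
opening: 0.0007
```

Emit:
step_arm([
  [[0, 0.001, 0, 0], [0, 0, 0, 0]],
])

```text
time: 13.12
tool_pos: [0.4463, -0.2148, 0.0277]
tool_rot: [-3.141, 0.0, -2.876]
contact_force: [0.7, -2.2, -0.8]
opening: 0.0002
```

Emit:
step_arm([
  [[0, 0.001, 0, 0], [0, 0, 0, 0]],
])

```text
time: 13.28
tool_pos: [0.4459, -0.2138, 0.0277]
tool_rot: [-3.141, 0.0, -2.876]
contact_force: [-0.9, -4.1, -1.4]
opening: 0.0006
```

Emit:
step_arm([
  [[0, 0.0007, 0, 0], [0, 0, 0, 0]],
])

```text
time: 13.45
tool_pos: [0.4457, -0.213, 0.0277]
tool_rot: [-3.141, 0.0, -2.876]
contact_force: [-0.4, -3.0, -0.3]
opening: 0.0003
```

Emit:
step_arm([
  [[0, 0, 0, 0], [0, 0, 0, 0]],
])

```text
time: 13.62
tool_pos: [0.4457, -0.213, 0.0277]
tool_rot: [-3.142, 0.0, -2.876]
contact_force: [-0.9, -3.7, -0.0]
opening: 0.0005
```

```bash
python3 - <<'E'
from h import *
c=cam('top');save(c,'pics/t2.png',(180,175,340,295),5)
np.save('top2.npy',c,allow_pickle=True)
E
```

```text
(no output)
```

View pics/t2.png

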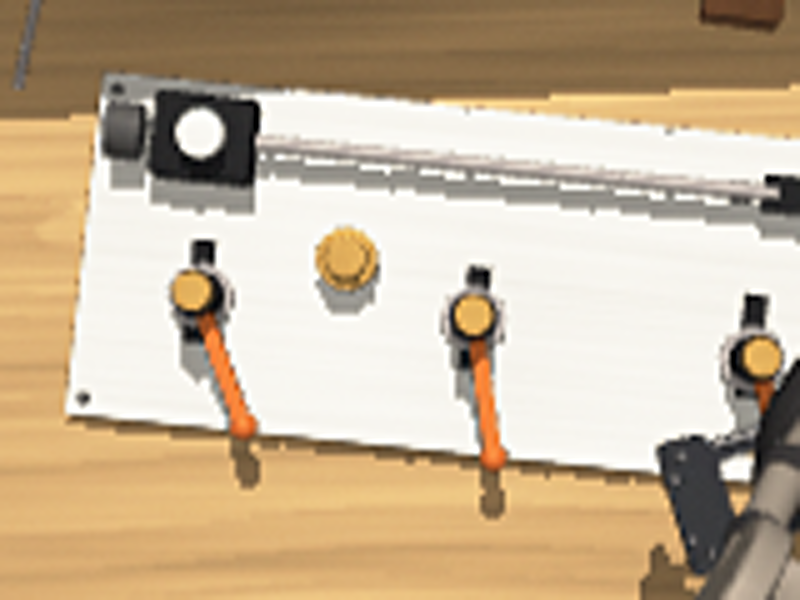

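L and M show no shift: their ball ends sit at the same pixels as before. R yields at about 3.5 N, so I'll turn it on along its arc.

Emit:
step_arm([
  [[0.0002, 0.00065, 0, 0.01], [0.0002, 0.00065, 0, 0.01], [0.0002, 0.00065, 0, 0.01], [0.0002, 0.00065, 0, 0.01], [0, 0, 0, 0]],
])

```text
time: 14.08
tool_pos: [0.4443, -0.2105, 0.0277]
tool_rot: [3.141, 0.0, -2.917]
contact_force: [-0.4, -3.2, -0.3]
opening: 0.0006
```

Emit:
step_arm([
  [[0.0002, 0.00065, 0, 0.01], [0.0002, 0.00065, 0, 0.01], [0.0002, 0.00065, 0, 0.01], [0.0002, 0.00065, 0, 0.01], [0, 0, 0, 0]],
])

```text
time: 14.5
tool_pos: [0.443, -0.2081, 0.0277]
tool_rot: [3.141, 0.0, -2.957]
contact_force: [-0.6, -2.8, -0.8]
opening: 0.0004
```

Emit:
step_arm([
  [[0.0004, 0.0013, 0, 0.02], [0.0004, 0.0013, 0, 0.02], [0.0004, 0.0013, 0, 0.02], [0.0004, 0.0013, 0, 0.02], [0, 0, 0, 0]],
])

```text
time: 14.92
tool_pos: [0.4406, -0.2031, 0.0277]
tool_rot: [3.141, 0.0, -3.038]
contact_force: [0.4, -2.5, -0.9]
opening: 0.0001
```

Emit:
step_arm([
  [[0.0004, 0.0013, 0, 0.02], [0.0004, 0.0013, 0, 0.02], [0.0004, 0.0013, 0, 0.02], [0.0004, 0.0013, 0, 0.02], [0, 0, 0, 0], [0, 0, 0, 0]],
])

```text
time: 15.42
tool_pos: [0.4387, -0.1982, 0.0277]
tool_rot: [3.142, 0.0, -3.116]
contact_force: [1.6, -2.2, -0.7]
opening: 0.0006
```

Emit:
step_arm([
  [[0, -0.004, 0, 0], [0, -0.008, 0, 0], [0, -0.008, 0, 0], [0, -0.01, -0.02, 0], [0, -0.01, -0.03, 0], [0, -0.02, -0.03, 0], [0, -0.03, -0.03, 0], [0, -0.03, -0.03, 0]],
], hand=0)

```text
time: 16.08
tool_pos: [0.441, -0.3182, 0.1682]
tool_rot: [3.141, -0.0, -3.116]
contact_force: [1.1, -1.3, -0.1]
opening: 0.0002
```

```bash
python3 - <<'E'
from h import *
c=cam('top');save(c,'pics/t3.png',(300,215,400,290),8)
np.save('top3.npy',c,allow_pickle=True)
s=cam('scene');save(s,'pics/s3.png',(140,150,300,270),5)
np.save('scene3.npy',s,allow_pickle=True)
E
```

```text
(no output)
```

View pics/t3.png

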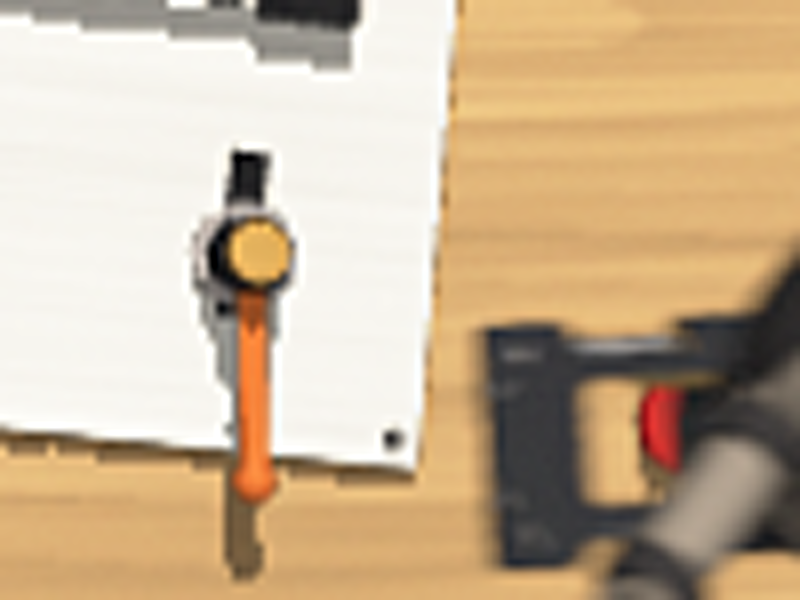

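View pics/s3.png

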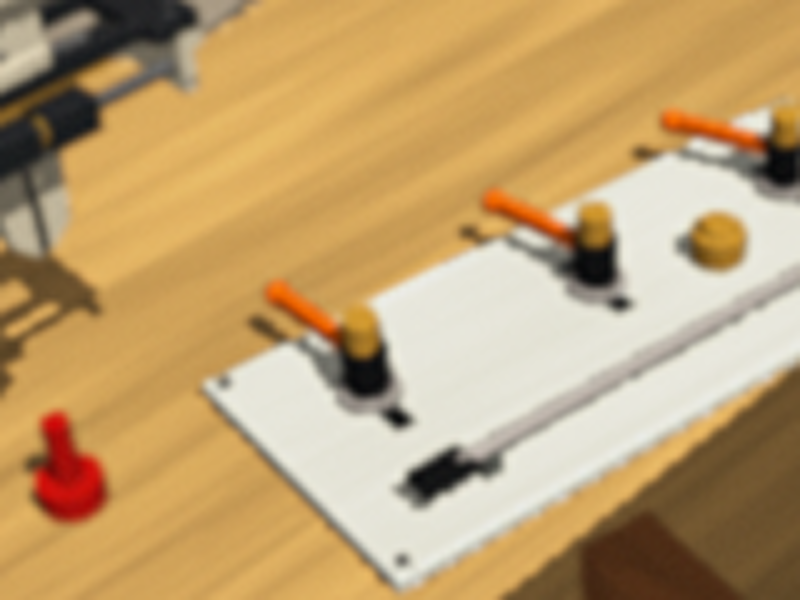

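```bash
python3 - <<'E'
from h import *
c=np.load("top3.npy",allow_pickle=True).item(); s=np.load("scene3.npy",allow_pickle=True).item()
P=lambda x,y,x0,y0,k:(x/k-.5+x0,y/k-.5+y0)
a=atz(c,*P(260,252,300,215,8),.07); e=atz(c,*P(256,481,300,215,8),.042); d=e-a
print(a,e,np.hypot(*d[:2]),np.degrees(np.arctan2(d[1],d[0])))
a=atz(s,*P(361,315,140,150,5),.07); e=atz(s,*P(278,293,140,150,5),.041);d=e-a;print("scene",a,e,np.degrees(np.arctan2(d[1],d[0])))
to(.438,-.3355,.15)
E
```

```text
[ 0.50105663 -0.1761475   0.07      ] [ 0.42149763 -0.17514089  0.042     ] 0.07956536981117118 179.275115298501
scene [ 0.50303263 -0.17570477  0.07      ] [ 0.42403994 -0.17550746  0.041     ] 179.85688056496406
t 16.18 pos [ 0.4433 -0.3235  0.1716] rot [-3.1329  0.0074 -3.1197] roll 0 then shift mm [  5.7 -11.7  21.7] F [ 0.68 -0.44 -0.19]
```

R has turned about 15.7° (16.0° in the top view, 15.5° in the scene view). Both cameras put the cap-to-head offset at about (64, 159) mm. Now for the cap.

Emit:
step_arm([
  [[0.003, -0.008, 0.01, 0], [0, 0, 0.01, 0], [0, 0, 0, 0], [0, 0, 0, 0], [0, 0, 0, 0], [0, 0, 0, 0]],
], hand=0.6, force=8)

```text
time: 16.68
tool_pos: [0.4389, -0.3246, 0.1461]
tool_rot: [3.141, -0.001, -3.116]
contact_force: [-0.2, 0.3, -0.1]
opening: 0.0361
```

```bash
python3 - <<'E'
from h import *
to(.4387,-.3355,.027)
E
```

```text
t 16.68 pos [ 0.4389 -0.3246  0.1461] rot [ 3.1407e+00 -6.0000e-04 -3.1156e+00] roll 0 then shift mm [  0.4 -11.  119.1] F [-0.17  0.27 -0.14]
```

Emit:
step_arm([
  [[0, -0.011, 0, 0], [0, 0, 0.015, 0], [0, 0, 0.02, 0], [0, 0, 0.02, 0], [0, 0, 0, 0], [0, 0, 0, 0]],
])

```text
time: 17.18
tool_pos: [0.4389, -0.3364, 0.0912]
tool_rot: [3.14, -0.001, -3.116]
contact_force: [0.5, 0.6, 0.1]
opening: 0.0549
```

```bash
python3 - <<'E'
from h import *
to(.4387,-.3355,.027)
s=cam('scene');save(s,'pics/s4.png',(100,140,220,260),5)
c=cam('top');save(c,'pics/t4.png',(330,220,430,300),6)
E
```

```text
t 17.18 pos [ 0.4389 -0.3364  0.0912] rot [ 3.1403e+00 -1.1000e-03 -3.1164e+00] roll 0 then shift mm [ 0.1  0.8 64.2] F [0.48 0.57 0.12]
```

View pics/s4.png

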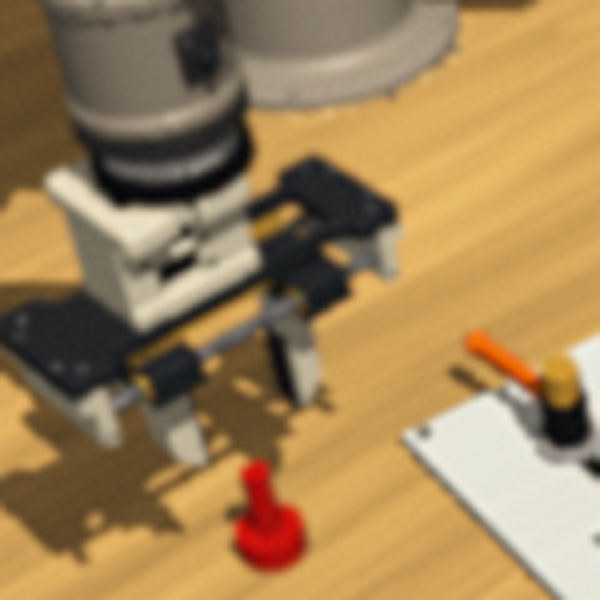

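The fingers straddle the stem, whose top is at (257,470). The tips line up with it, so I'll go down.

Emit:
step_arm([
  [[0, 0, 0.02, 0], [0, 0, 0.02, 0], [0, 0, 0.015, 0], [0, 0, 0.009, 0], [0, 0, 0, 0], [0, 0, 0, 0], [0, 0, 0, 0]],
])

```text
time: 17.87
tool_pos: [0.4398, -0.337, 0.0289]
tool_rot: [-3.14, 0.002, -3.116]
contact_force: [-0.5, -0.5, -0.3]
opening: 0.0552
```

Emit:
step_arm([
  [[0, 0, 0, 0], [0, 0, 0, 0], [0, 0, 0, 0], [0, 0, 0, 0], [0, 0, 0, 0], [0, 0, 0, 0], [0, 0, 0, 0], [0, 0, 0, 0]],
], hand=0, force=10)

```text
time: 18.53
tool_pos: [0.4391, -0.3362, 0.0275]
tool_rot: [3.141, -0.0, -3.116]
contact_force: [-0.7, -0.2, 0.5]
opening: 0.0157
```

```bash
python3 - <<'E'
from h import *
to(.5027,-.1763,.11)
s=cam('scene');save(s,'pics/s5.png',(100,140,220,260),5)
E
```

```text
t 18.53 pos [ 0.4391 -0.3362  0.0275] rot [ 3.1414e+00 -1.0000e-04 -3.1164e+00] roll 0 then shift mm [-67.6 158.3 -82.5] F [-0.74 -0.19  0.52]
```

View pics/s5.png

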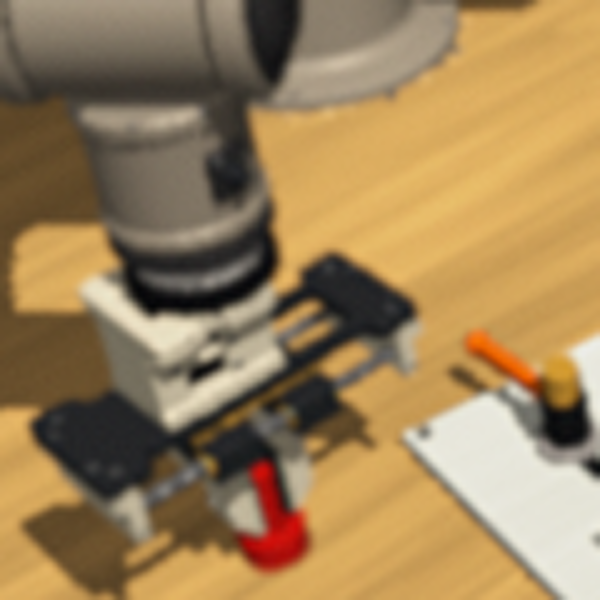

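Opening 15.7 mm: the stem is held. I'll lift it and carry it over.

Emit:
step_arm([
  [[0, 0, -0.01, 0], [0, 0, -0.02, 0], [0, 0, -0.03, 0], [0, 0, -0.03, 0], [0, 0, 0, 0], [-0.008, 0.018, 0, 0], [-0.01, 0.023, 0, 0], [-0.01, 0.023, 0, 0]],
])

```text
time: 19.25
tool_pos: [0.4655, -0.2713, 0.1182]
tool_rot: [-3.141, 0.001, -3.118]
contact_force: [0.4, -0.9, -0.8]
opening: 0.0157
```

Emit:
step_arm([
  [[-0.01, 0.023, 0, 0], [-0.01, 0.023, 0, 0], [-0.009, 0.02, 0, 0], [-0.006, 0.015, 0, 0], [-0.0045, 0.013, 0, 0], [0, 0, 0, 0], [0, 0, 0, 0], [0, 0, 0, 0]],
])

```text
time: 19.92
tool_pos: [0.5025, -0.1771, 0.1178]
tool_rot: [-3.141, 0.0, -3.116]
contact_force: [0.1, -0.7, -0.6]
opening: 0.0158
```

```bash
python3 - <<'E'
from h import *
to(.5031,-.1763,.083)
s=cam('scene');save(s,'pics/s6.png',(150,120,270,240),5);np.save('scene6.npy',s,allow_pickle=True)
c=cam('top');save(c,'pics/t6.png',(280,200,380,280),7);np.save('top6.npy',c,allow_pickle=True)
to(.5031,-.1763,.083)
E
```

```text
t 19.92 pos [ 0.5025 -0.1771  0.1178] rot [-3.1413e+00  2.0000e-04 -3.1163e+00] roll 0 then shift mm [-0.6  0.8 34.8] F [ 0.08 -0.72 -0.55]
t 20.02 pos [ 0.5024 -0.1774  0.1177] rot [-3.1415e+00  1.0000e-04 -3.1173e+00] roll 0 then shift mm [-0.8  1.1 34.7] F [ 0.2  -0.62 -0.14]
```

View pics/s6.png

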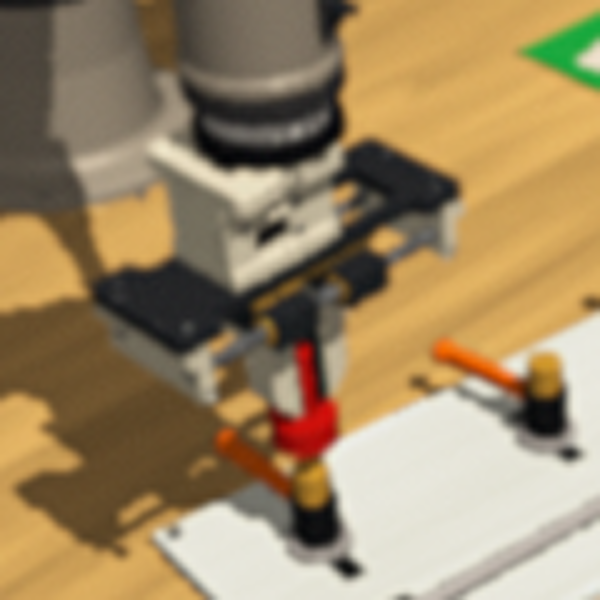

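View pics/t6.png

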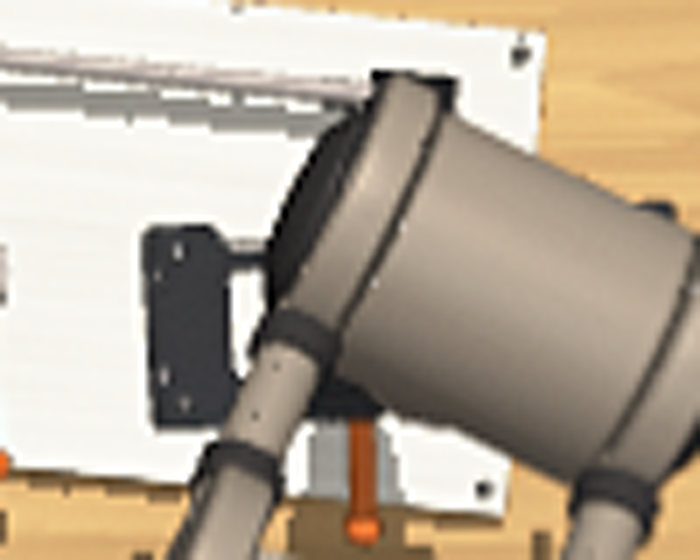

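```bash
python3 - <<'E'
from h import *
s=np.load("scene6.npy",allow_pickle=True).item()
q=lambda X:((proj(s,X)-[150,120]+.5)*5).round(1)
for h in((.5027,-.1763),(.504,-.1763)):
  print(h,"headtop",q([*h,.07]),"skirt mid",q([*h,.0992]),"skirt top",q([*h,.1082]),"rim",q([*h,.0902]),"dx2mm",q([h[0]+.002,h[1],.0992]),"dy2mm",q([h[0],h[1]+.002,.0992]))
# skirt outline for cap centred at h=504
a=np.linspace(0,2*np.pi,73)
h=(.504,-.1763)
pts=np.array([q([h[0]+.019*np.cos(t),h[1]+.019*np.sin(t),z]) for t in a for z in(.0902,.1082)])
print("skirt bbox",pts.min(0),pts.max(0))
im=s["frame"].astype(int);r=(im[...,0]>110)&(im[...,1]<50)&(im[...,2]<50)
ys,xs=np.nonzero(r[190:222,195:225]); 
print("red bbox crop",((xs.min()+195-150)*5,(ys.min()+190-120)*5),((xs.max()+196-150)*5,(ys.max()+191-120)*5))
save(s,'pics/s6b.png',(195,180,235,235),14)
E
```

```text
(0.5027, -0.1763) headtop [309.8 465.2] skirt mid [304.8 424.6] skirt top [303.2 411.7] rim [306.3 437.2] dx2mm [307.2 426.1] dy2mm [307.6 422.9]
(0.504, -0.1763) headtop [311.3 466.3] skirt mid [306.3 425.6] skirt top [304.8 412.8] rim [307.9 438.3] dx2mm [308.7 427.2] dy2mm [309.1 423.9]
skirt bbox [269.5 391.1] [342.6 460.6]
red bbox crop (np.int64(230), np.int64(350)) (np.int64(335), np.int64(490))
```

View pics/s6b.png

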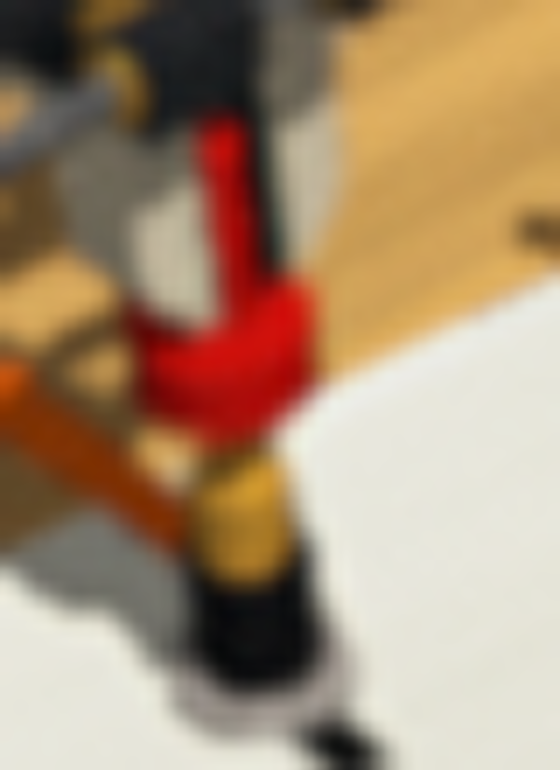

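The cap is centred over the head to within about 1 mm; I'll correct slightly and lower it.

Emit:
step_arm([
  [[-0.0007, 0.0008, 0, 0], [0, 0, 0.006, 0], [0, 0, 0.008, 0], [0, 0, 0.008, 0], [0, 0, 0.006, 0], [0, 0, 0.002, 0], [0, 0, 0, 0], [0, 0, 0, 0]],
])

```text
time: 20.68
tool_pos: [0.5033, -0.1758, 0.0874]
tool_rot: [3.141, -0.0, -3.116]
contact_force: [-0.1, -0.3, -0.3]
opening: 0.0156
```

Emit:
step_arm([
  [[0, 0, 0.001, 0], [0, 0, 0.001, 0], [0, 0, 0, 0], [0, 0, 0, 0]],
])

```text
time: 21.02
tool_pos: [0.5033, -0.1758, 0.0858]
tool_rot: [-3.142, 0.0, -3.116]
contact_force: [0.4, 0.3, 0.2]
opening: 0.0159
```

Emit:
step_arm([
  [[0, 0, 0.001, 0], [0, 0, 0, 0], [0, 0, 0, 0]],
])

```text
time: 21.27
tool_pos: [0.5032, -0.1758, 0.0846]
tool_rot: [3.141, 0.0, -3.116]
contact_force: [-0.1, -0.3, -0.1]
opening: 0.0155
```

Emit:
step_arm([
  [[0, 0, 0.0005, 0], [0, 0, 0, 0], [0, 0, 0, 0]],
])

```text
time: 21.52
tool_pos: [0.5033, -0.1758, 0.0841]
tool_rot: [3.142, 0.0, -3.116]
contact_force: [0.5, -0.1, -0.0]
opening: 0.0157
```

Emit:
step_arm([
  [[0, 0, 0.0005, 0], [0, 0, 0, 0], [0, 0, 0, 0]],
])

```text
time: 21.77
tool_pos: [0.5032, -0.1758, 0.0836]
tool_rot: [3.141, -0.0, -3.116]
contact_force: [-0.1, -0.7, -1.4]
opening: 0.0158
```

Emit:
step_arm([
  [[0, 0, 0.0005, 0], [0, 0, 0, 0], [0, 0, 0, 0]],
])

```text
time: 22.02
tool_pos: [0.5034, -0.1758, 0.0834]
tool_rot: [-3.141, 0.0, -3.116]
contact_force: [-1.7, -0.1, 3.4]
opening: 0.0158
```

The cap is seated: there is contact at the expected height. I'll release it and go straight up.

Emit:
step_arm([
  [[0, 0, 0, 0], [0, 0, 0, 0], [0, 0, 0, 0], [0, 0, 0, 0], [0, 0, 0, 0], [0, 0, 0, 0]],
], hand=0.45)

```text
time: 22.52
tool_pos: [0.5032, -0.1758, 0.083]
tool_rot: [3.141, -0.0, -3.116]
contact_force: [0.2, -0.9, -0.2]
opening: 0.041
```

Emit:
step_arm([
  [[0, 0, -0.005, 0], [0, 0, -0.01, 0], [0, 0, -0.02, 0], [0, 0, -0.02, 0], [0, 0, -0.025, 0], [0, 0, -0.03, 0], [0, 0, -0.03, 0], [0.02, 0, -0.02, 0]],
])

```text
time: 23.18
tool_pos: [0.4857, -0.1768, 0.247]
tool_rot: [-3.139, 0.006, -3.115]
contact_force: [-0.8, -1.1, 0.3]
opening: 0.0414
```

Emit:
step_arm([
  [[0, -0.04, 0, 0], [0, -0.04, 0, 0], [0, -0.04, 0, 0], [0, -0.04, 0, 0], [0, -0.04, 0, 0], [0, -0.02, 0, 0], [0, 0, 0, 0], [0, 0, 0, 0]],
])

```text
time: 23.85
tool_pos: [0.4883, -0.3969, 0.2433]
tool_rot: [3.141, -0.0, -3.118]
contact_force: [0.3, 0.2, 0.8]
opening: 0.0414
```

```bash
python3 - <<'E'
from h import *
s=cam('scene');save(s,'pics/s7.png',(150,120,310,240),5)
c=cam('top');save(c,'pics/t7.png',(180,170,380,320),4);np.save('top7.npy',c,allow_pickle=True);np.save('scene7.npy',s,allow_pickle=True)
o=robot.observe();print(o['time'],o['tool_pos'],o['contact_force'])
E
```

```text
23.95 [ 0.48890475 -0.39516395  0.24366592] [-0.64530008  0.60257947  1.01556696]
```

View pics/s7.png

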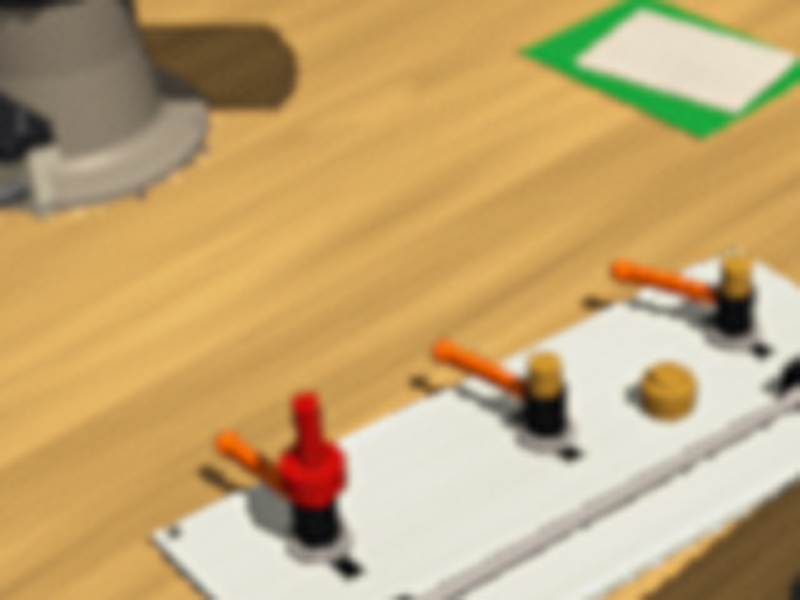

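View pics/t7.png

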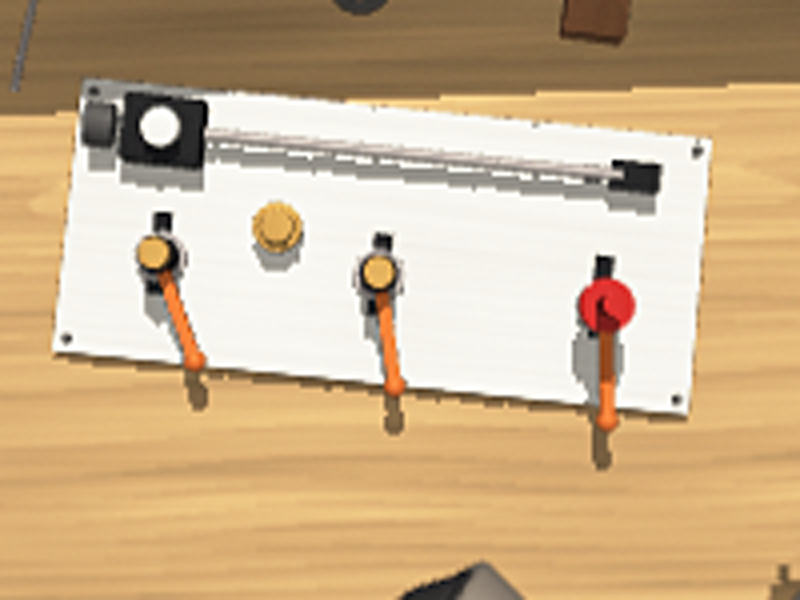

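The cap sits upright and level on R's head. R's lever is still at its turned angle, and L, M and the weight are where they were. Handing in.

```bash
python3 - <<'E'
from h import *
print(robot.hand_in())
E
```

```text
the job is handed in; nothing more can be done
None
```

The loose lever nut is the rightmost one seen from the robot (the −y end). It is now turned on by about 15.7° and has the red cap on its brass head. I handed the job in at about 24 s of the 69 s allowed.

- **Finding the loose nut:** The left and middle nuts each held about 6 N, and their levers were at the same pixels before and after. The right nut slipped at about 3 N, with single noisy readings up to about 4 N, and kept turning at 2–3 N.
- **One odd reading:** On the middle nut the force rose more slowly than on the left one, about 1 N/mm instead of 2. It still held about 6 N and showed no shift in the camera.
- **Turning it:** The two cameras measured 16.0° and 15.5° clockwise.
- **Placing the cap:** It met the head at the expected height and I let it go there. The last pictures show it upright on the head, with the turned lever, the other two levers and the counterweight not visibly moved. I did not re-check the jar, driver, head shell, block, collar and green cap at the end; the arm did not work near them.

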